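Work a tube rack past the reader post into the loader

ROBOT

A 6-joint arm with a two-finger parallel gripper is mounted at the origin on the work surface. World frame = base frame: x ahead of the robot, y to its left, z up, the work surface at z = 0. Lengths are in mm, angles in degrees, forces in N, time in s.
With the tool pointing down it reaches from about 300 to 850 mm from the base axis. Payload 4.2 kg.
Tool frame: the origin (TCP) lies between the finger pads; the fingertips stand 25 mm ahead of it and the grasp point (between the pads) lies 6 mm ahead of it; x points along the fingers, y is the direction in which the jaws open and shut, and the axes are right-handed (so a half turn about x gives the same grasp; the last joint's range is limited). The gripper opens to 91 mm and grips with 3 to 60 N. Pads are 32 mm wide; open, the fingers measure 118 mm over their backs; the gripper's body (76 mm by 178 mm) begins 60 mm behind the grasp point.
Start: joints at [70.989, 18.312, 89.639, -0, 72.044, -1.146], TCP at [176.396, 547.289, 238.976] pointing down, gripper open.
Joint ranges: [-177.97, 177.97], [-48.28, 115.42], [12.27, 149.76], [-77.06, 257.06], [2.81, 150.46], [-146.56, 146.56]. Speed limits (degrees/s): [147.25, 147.25, 180, 180, 180, 180].

INTERFACE

Orientations are given as [roll, pitch, yaw] about the fixed x, y, z axes, in that order (R = Rz(yaw) Ry(pitch) Rx(roll)).
In Python, from workcell import env gives the robot as it stands.
- The arm moves only by the tool jog_arm, never from a script. Its argument "plan" is one flat list of numbers, 4 for each row, row after row: the shift along the tool's x, y, z in cm, then the turn about the tool's x in units of 6 degrees (1.0 is 6 degrees). In form: [tx, ty, tz, turn, tx, ty, tz, turn, ...]. A call has 1 to 12 rows; each row shifts and turns the commanded pose from where the row before left it, along the tool's axes as they then stand; what a row does not reach is not made up. A row lasts 1/12 s, in which the tool goes at most 41.7 mm and 7.16 degrees, less where a joint would pass 70% of its speed; a pose out of reach is approached as far as the arm can. A call with a gripper value outside its range is refused whole. "claw" is the finger opening in cm, from 0 to 9.12, set as the call begins (left out, the last holds). The fingers move at their own pace and stop on an object; "newtons" is the grip in N (left out, the last holds). Time passes only in rows, so rows that do not move let the fingers close. It gives the time, the measured TCP pose, the force and the opening at its end, in the units of the state.
- env.state(): the state, without advancing time (a new reading comes with each control period).
- env.grab_frame(name): name is "scene" or "top" or "wrist"; returns the picture (480x640x3 uint8, red, green, blue); there is no depth.
- env.calibration(name): a dict with "vertical_fov" (degrees; the focal length in pixels is half the picture's height over the tangent of half this angle, whatever the lens; pixels are square), "cx", "cy" (the principal point, pixels), "origin" and "orientation" of the camera in the world; the wrist camera has in their place "T_tool_cam" (4x4, takes a point from camera to tool coordinates, whose origin is the TCP and whose axes are the tool frame's). Camera axes: x right, y down, z forward; pixel columns grow to the right and rows downward; lengths in mm; the calibration is good to about 2 mm. A picture is of the moment at which its call begins: read the wrist's pose just before it. calibration takes no time and is no camera call.
- env.job_done(): hands the job in, once; it reports no verdict.
The state is a dict: "time_s": time; "qpos": joint angles; "qvel": joint speeds; "effort": joint torques, N m; "ee_pos": TCP position; "ee_rot": TCP orientation; "force": force on the tool from outside, world axes, zero at the start; "torque": the same for the moment, N m; "gripper_width": finger opening in mm.
Only numpy, scipy, OpenCV 4.12 (cv2) and the standard library are available. Lean on these libraries where they do the work, as an engineer would, in place of code of your own. Each camera call takes 0.05 s, during which the arm holds its last target.

TASK

Push the long rack of blood tubes along the desk into the loader's bay: the bay mouth between the code-reader post and the right-hand cheek is narrower than the rack, so work the blue end in behind the reader post first, then swing the other end in, until the rack stands fully home with its whole back against the loader's fence. Only push it with the fingers: it must stay flat on the desk and not be lifted, and do not ram the reader post. Leave the other things on the desk where they are and end with the arm clear.

Things in the scene. Friction and masses are not known exactly. Their poses are not given: they have to be found in the camera images.
- rack: The loose ivory tube rack, a solid-sided block 240 long (its y) x 48 wide (its x) x 62 mm high; two rows of stoppered tubes, fast in it, reach 91 mm. About 0.45 kg (varies), centre of mass about 37 mm up; it slides on the desk. Origin: centre of the underside. The +y end has the blue end plate and leads; the +x long face is the back that goes to the fence, the -x long face looks to the robot.
- rack_lead (a point): Centre of the rack's blue (leading, +y) end face, 31 mm above the underside.
- rack_tail (a point): Centre of the rack's other (trailing, -y) end face, 31 mm above the underside.
- loader: The rack loader, fixed to the desk, placed differently each time. Origin: on the desk, mid-bay; x points into the bay, y along it to the robot's left. In this frame the bay runs from y = -137.5 to +137.5 mm between two cheeks 12 mm thick, 45 mm high, that reach forward to x = -30 mm. Front open but for the reader post. No raised floor: the bright slide plate is level with the desk.
- bay_fence (a point): Middle of the fence, the upright flat back of the bay, 29 mm above the desk, at x = +30 mm in the loader's frame. The fence is 58 mm high and runs the whole bay, the front of a white housing 92 mm deep and 330 mm long. A rack that is home touches it, with the rack's origin at x = +6 mm in the loader's frame.
- reader: The code-reader post, dark grey, 28 x 28 mm and 90 mm high, fixed to the loader at the mouth of its bay: its origin (centre of the foot, on the desk) is at x = -48, y = +92.5 mm in the loader's frame, with the loader's axes. Between its inner face and the right-hand cheek the mouth is 216 mm wide; between it and the fence are 64 mm.
- cup: Empty steel cup, 72 mm across, 85 mm high; origin at the centre of the underside. To be left alone.
- tool_cup: Steel cup, 72 mm across, 85 mm high, with two instruments standing in it up to 140 mm; origin at the centre of the underside. To be left alone.
- drop_red: Small white dropper bottle with red cap, 27 mm across, 64 mm high; origin at the centre of the underside. To be left alone.
- drop_blue: Small white dropper bottle with blue cap, 27 mm across, 64 mm high; origin at the centre of the underside. To be left alone.
- micro_block: Lilac block of purple-capped micro tubes, 90 x 130 mm, 62 mm high; origin at the centre of the underside. To be left alone.
- lancets: Clear open box of blue lancets, 85 x 115 mm, 55 mm high; origin at the centre of the underside. To be left alone.
- marker: Marker pen lying on the desk, about 112 mm long (its x), 15 mm thick; origin under its middle. To be left alone.

How it is judged:
By the outcome, as a careful person would: the job done as asked, in the order asked, and still so for the second after the job is handed in, with the robot touching nothing.
It also fails if it takes over 72 s, if anything falls off the work surface, if the arm or the gripper's body presses on something with over 40 N, if the wrist force passes 120 N, or if a joint passes its speed limit or range.

## Working session

There is one attempt and no reset: what is moved stays moved. The work goes in short steps, Python scripts to look and compute and a tool call to move; the robot and the scene stay as the last step left them, time stands still between calls to the robot, and variables do not carry over. Pictures are saved under pics/ and viewed, and the job is handed in when it is done.

Besides the shell and the picture viewer there is one more tool, called after "Call:" as name(argument=value, ...), one argument or row to a line, values as JSON. jog_arm: Moves the arm, as the interface text tells. Its arguments: {"type":"object","properties":{"plan":{"type":"array"},"claw":{"type":"number"},"newtons":{"type":"number"}},"required":["plan"]}

```bash
ls; mkdir -p pics; python3 - <<'E'
from workcell import env
import cv2
s=env.state();print(s)
for n in("scene","top"):
    im=env.grab_frame(n);cv2.imwrite(f"pics/{n}0.png",im[:,:,::-1]);print(n,env.calibration(n))
print(env.calibration("wrist"))
E
```

```text
pics
{'time_s': 0.0, 'qpos': array([ 7.09882054e+01,  1.83509260e+01,  8.97075857e+01, -3.13040793e-03,
        7.20427640e+01, -1.14510031e+00]), 'qvel': array([ 0.03843573,  0.08854215, -0.08223091,  0.06910859, -0.04336269,
        0.06231777]), 'effort': array([-2.04938013e-03, -4.12467742e+01, -2.31966573e+01,  7.28021446e-02,
        4.57935117e-02, -1.47830319e-04]), 'ee_pos': array([176.26658515, 546.82540134, 238.11941387]), 'ee_rot': array([ -89.46182307,   89.8986806 , -107.32754965]), 'force': array([-0.13087993, -0.68906025,  0.17241705]), 'torque': array([ 0.06308898, -0.05268856, -0.02575852]), 'gripper_width': 91.21837276441182}
scene {'vertical_fov': 51.88276399685338, 'cx': 324.8538749111668, 'cy': 236.82947885701518, 'origin': array([1154.37561402, -727.1496841 ,  663.02883042]), 'orientation': array([-123.28291557,    0.92812272,   39.05728896])}
top {'vertical_fov': 55.90137569562092, 'cx': 318.4729009855988, 'cy': 239.81369250662047, 'origin': array([433.32830028, -16.9206663 , 989.15398556]), 'orientation': array([-173.72092743,    0.38309648,  -89.46064853])}
{'vertical_fov': 71.84944269570813, 'cx': 323.38625436353396, 'cy': 238.4468396857673, 'T_tool_cam': array([[-7.55908310e-04, -2.62753170e-01,  9.64862788e-01,
        -1.45542673e+02],
       [ 9.99999614e-01, -6.30128686e-04,  6.11837990e-04,
         2.26956746e-01],
       [ 4.47225349e-04,  9.64862879e-01,  2.62753545e-01,
        -7.26854082e+01],
       [ 0.00000000e+00,  0.00000000e+00,  0.00000000e+00,
         1.00000000e+00]])}
```

View pics/top0.png

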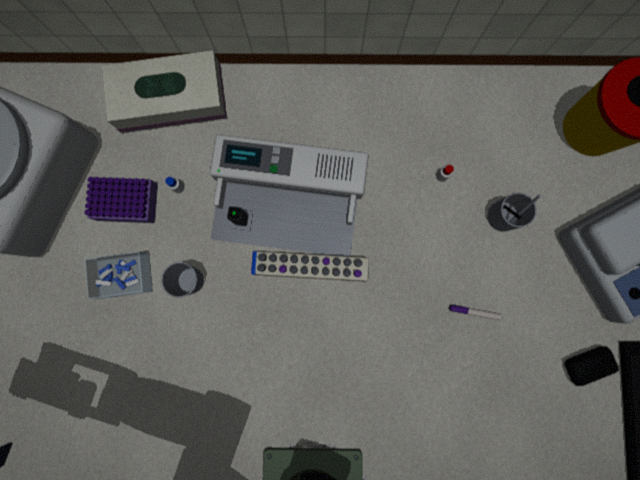

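View pics/scene0.png

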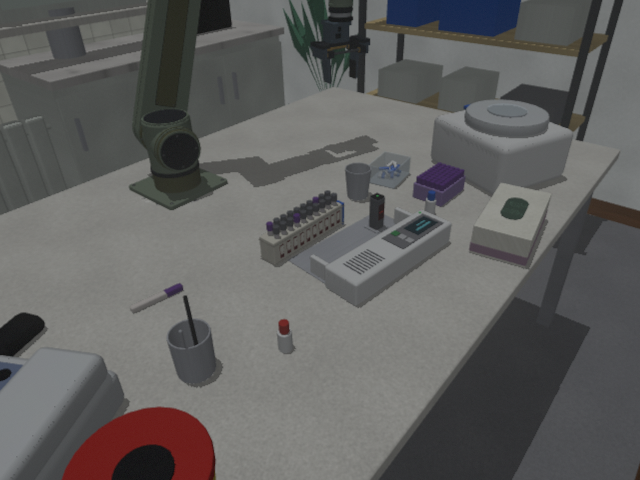

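The overview shows the loader (about 290,165) with its reader post at (237,216), and the rack at (310,265) with its blue end on the left. The cup is at (182,280), close to the rack's blue end. I'll enlarge this area to get exact pixels.

```bash
python3 - <<'E'
import cv2
im=cv2.imread("pics/top0.png")
c=im[125:305,150:380];c=cv2.resize(c,None,fx=3.4,fy=3.3333,interpolation=cv2.INTER_CUBIC)
c=cv2.resize(im[125:300,155:380],None,fx=3.4,fy=3.4,interpolation=cv2.INTER_CUBIC)
c=cv2.convertScaleAbs(c,alpha=1.5)
for i in range(160,380,20):
    x=int((i-155+.5)*3.4);cv2.line(c,(x,0),(x,6),(0,0,255),1);cv2.putText(c,str(i),(x-10,16),0,.35,(0,0,255))
for j in range(130,300,20):
    y=int((j-125+.5)*3.4);cv2.line(c,(0,y),(6,y),(0,0,255),1);cv2.putText(c,str(j),(8,y+4),0,.35,(0,0,255))
cv2.imwrite("pics/crop0.png",c);print(c.shape)
E
```

```text
(595, 765, 3)
```

View pics/crop0.png

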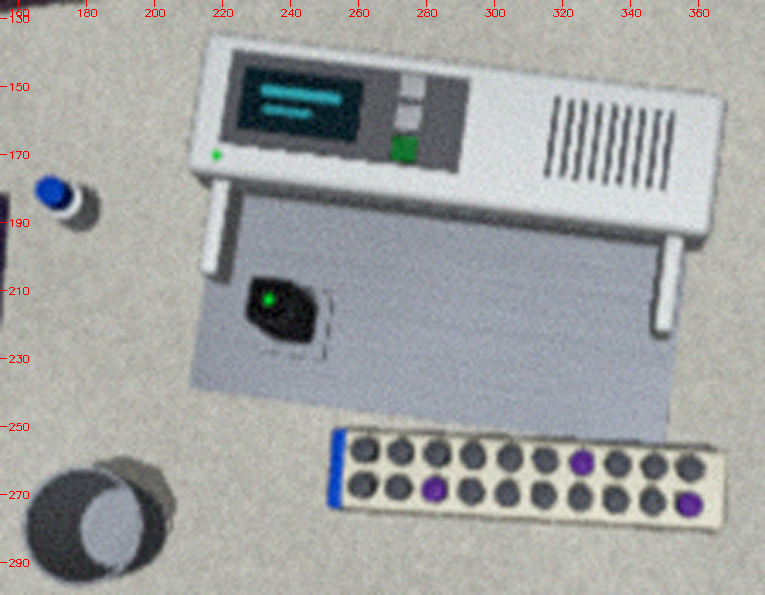

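```bash
cat > h.py <<'E'
import numpy as np
from scipy.spatial.transform import Rotation as R
from scipy.optimize import least_squares
from workcell import env
def cam(n):
    c=env.calibration(n);f=240/np.tan(np.radians(c['vertical_fov']/2))
    return f,c['cx'],c['cy'],np.array(c['origin']),R.from_euler('xyz',c['orientation'],degrees=True).as_matrix()
def proj(P,n='top'):
    f,cx,cy,o,M=cam(n);q=(np.atleast_2d(P)-o)@M
    return np.c_[f*q[:,0]/q[:,2]+cx,f*q[:,1]/q[:,2]+cy]
def ray(uv,z,n='top'):
    f,cx,cy,o,M=cam(n);uv=np.atleast_2d(uv)
    d=np.c_[(uv[:,0]-cx)/f,(uv[:,1]-cy)/f,np.ones(len(uv))]@M.T
    return o+d*((z-o[2])/d[:,2])[:,None]
def T(p,L):
    c,s=np.cos(np.radians(p[2])),np.sin(np.radians(p[2]));L=np.atleast_2d(L).astype(float)
    return np.c_[p[0]+c*L[:,0]-s*L[:,1],p[1]+s*L[:,0]+c*L[:,1],L[:,2]]
def fit(L,uv,p0,n='top'):
    r=least_squares(lambda p:(proj(T(p,L),n)-uv).ravel(),p0)
    return r.x,(proj(T(r.x,L),n)-uv).round(1)
def inframe(p,P):
    c,s=np.cos(np.radians(p[2])),np.sin(np.radians(p[2]));d=np.atleast_2d(P)[:,:2]-p[:2]
    return np.c_[c*d[:,0]+s*d[:,1],-s*d[:,0]+c*d[:,1]]
RC=np.array([[24,120,62],[-24,120,62],[-24,-120,62],[24,-120,62]])
E
python3 - <<'E'
from h import *
cr=lambda a:np.array(a)/3.4+[154.5,124.5]
L=[[-30,149.5,45],[-30,137.5,45],[-30,-137.5,45],[-30,-149.5,45],[30,165,58],[30,-165,58]]
uv=cr([[203,272],[217,272],[651,331],[672,333],[190,172],[706,237]])
p,e=fit(L,uv,[600,100,0]);print(p.round(1),e.tolist())
q,e=fit(RC,cr([[333,430],[329,507],[717,528],[722,448]]),[450,30,0]);print(q.round(1),e.tolist())
print("rack in loader",inframe(p,q[None,:2]),q[2]-p[2])
for w,(n,z,px) in dict(cup=('top',85,(83,527)),).items(): 
    print(w,ray(cr([px]),z),inframe(p,ray(cr([px]),z)))
print("post proj", (proj(T(p,[[-34,78.5,90],[-62,78.5,90],[-62,106.5,90],[-34,106.5,90]]))-[154.5,124.5])*3.4)
E
```

```text
[622.5  63.4  -7.1] [[-1.5, -0.2], [-0.0, 0.5], [1.0, -0.0], [0.5, 0.1], [-1.9, -0.7], [1.8, 0.3]]
[483.    9.4  -2.4] [[-1.1, -0.4], [-1.5, 0.2], [1.6, 0.0], [1.0, 0.1]]
rack in loader [[-131.84088902  -70.73828384]] 4.6968222432727025
cup [[450.65125169 267.86224953  85.        ]] [[-195.69358361  181.79956129]]
post proj [[296.76380059 278.96472385]
 [289.63974402 325.21549392]
 [242.94287397 319.07314177]
 [250.216222   272.87246649]]
```

The model edges come out about 2% larger than the image, so I'll check the lens for distortion and cross-check with the scene camera.

```bash
python3 - <<'E'
import cv2,numpy as np
im=cv2.imread("pics/top0.png").astype(int)
# wall edge: strongest vertical transition per column
for u in range(5,640,45):
    col=im[40:80,u:u+3].mean(axis=(1,));g=col[:,2]-col[:,0]  # brown: R>B
    print(u,40+int(np.argmax(np.diff(col.sum(1)))),40+int(g.argmax()),end=' | ')
s=cv2.imread("pics/scene0.png")
c=cv2.resize(s[170:310,250:460],None,fx=3.7,fy=3.7,interpolation=cv2.INTER_CUBIC)
c=cv2.convertScaleAbs(c,alpha=1.3)
cv2.imwrite("pics/scrop0.png",c)
E
```

```text
5 61 59 | 50 62 59 | 95 62 61 | 140 59 54 | 185 53 53 | 230 63 60 | 275 63 62 | 320 63 61 | 365 63 61 | 410 64 56 | 455 64 62 | 500 64 56 | 545 64 62 | 590 65 63 | 635 57 73 |
```

View pics/scrop0.png

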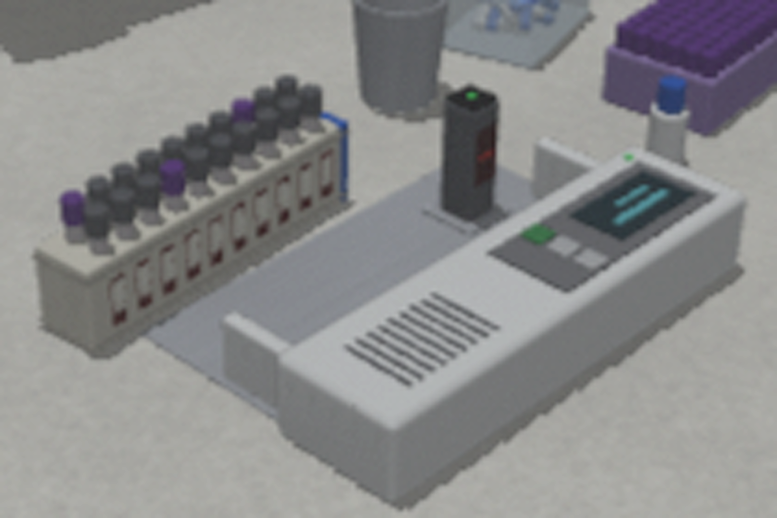

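```bash
python3 - <<'E'
from h import *
cr=lambda a:np.array(a)/3.7+[249.5,169.5]
q,e=fit([[-24,-120,62],[24,-120,62],[24,-120,0],[24,120,62],[24,120,0],[-24,-120,0]],cr([[37,255],[96,283],[99,355],[347,125],[347,203],[42,325]]),[450,30,0],'scene');print(q.round(1),e.tolist())
L=[[122,-165,0],[30,-165,0],[122,165,58],[122,-165,58],[-30,-149.5,45],[-30,137.5,45],[-62,78.5,90],[-34,78.5,90],[-34,106.5,90],[-34,78.5,0]]
uv=cr([[402,506],[280,430],[747,200],[401,430],[224,318],[537,138],[443,93],[472,110],[498,98],[472,223]])
p,e=fit(L,uv,[600,60,0],'scene');print(p.round(1),e.tolist());print(inframe(p,q[None]),q[2]-p[2])
# top: free scale
cr=lambda a:np.array(a)/3.4+[154.5,124.5]
f,cx,cy,o,M=cam('top')
print("post foot dashes etc; slide plate corners at z0:",ray(cr([[190,387],[667,440]]),0).round(1), np.linalg.norm(np.diff(ray(cr([[190,387],[667,440]]),0),axis=0)))
E
```

```text
[481.4   7.6  -1.6] [[-0.3, -1.6], [-1.1, -1.5], [0.1, 1.9], [0.3, -0.8], [0.2, -0.7], [0.8, 2.1]]
[619.7  67.4  -6.2] [[-1.0, 0.9], [-0.2, 1.2], [1.2, -3.0], [-0.1, -1.2], [0.1, -0.2], [-1.0, 0.5], [-0.3, 0.7], [0.8, 0.0], [1.3, -0.8], [-0.7, 1.2]]
[[-131.01354284  -74.32641991]] 4.545868797851294
post foot dashes etc; slide plate corners at z0: [[543.3 229.    0. ]
 [511.6 -80.2   0. ]] 310.79896863821176
```

```bash
cat >> h.py <<'E'
LD=np.array([621.3,65.2,-6.7])  # loader pose estimate
def tool():
    s=env.state();M=R.from_euler('xyz',s['ee_rot'],degrees=True).as_matrix()
    zh=np.degrees(np.arctan2(M[1,2],M[0,2]))  # heading of tool z
    return s,np.array(s['ee_pos']),M,zh
def rep():
    s,p,M,zh=tool();print('t',round(s['time_s'],2),'tcp',p.round(1),'tz heading',round(zh,1),'down',M[:,0].round(3),'F',np.round(s['force'],1),'inL',inframe(LD,p[None]).round(1),'zh_L',round(zh-LD[2],1),'q',np.round(s['qpos'],0),'w',round(s['gripper_width'],1))
def go(x,y,z,zh_t,frame=None):
    "print total tool-axis shift (cm) in CURRENT axes and turn units"
    s,p,M,zh=tool();t=np.array([x,y,z],float)
    if frame is not None: t=T(frame,[t])[0]; zh_t=zh_t+frame[2]
    d=M.T@(t-p)/10;print('shift cm',d.round(2),'turn units',round(-((zh_t-zh+180)%360-180)/6,2))
E
python3 - <<'E'
from h import *
rep()
q=np.array([482,8.5,-2.0]);print('rack in L',inframe(LD,q[None]),q[2]-LD[2])
for d in (20,30): print(T(q,[[-24-16-25,d,47]]))
go(417,40,200,-2)
E
```

```text
t 0.1 tcp [176.3 546.9 238.2] tz heading -17.9 down [-0.001 -0.002 -1.   ] F [ 0.8  0.1 -0. ] inL [[-498.2  426.5]] zh_L -11.2 q [71. 18. 90. -0. 72. -1.] w 91.6
rack in L [[-131.73344069  -72.56500951]] 4.7
[[417.73758618  30.75628383  47.        ]]
[[418.08658114  40.7501921   47.        ]]
shift cm [  3.88 -40.85  38.46] turn units -2.64
```

Call:
jog_arm(
  plan=[0, -2.04, 1.92, 0, 0, -2.04, 1.92, 0, 0, -2.04, 1.92, 0, 0, -2.04, 1.92, 0, 0, -2.04, 1.92, 0, 0, -2.04, 1.92, 0, 0, -2.04, 1.92, 0, 0, -2.04, 1.92, 0, 0, -2.04, 1.92, 0, 0, -2.04, 1.92, 0, 0, -2.04, 1.92, 0, 0, -2.04, 1.92, 0],
)

```text
time_s: 1.1
ee_pos: [320.7, 242.2, 238.7]
ee_rot: [-124.8, 90.0, -142.7]
force: [0.5, 0.2, -0.2]
gripper_width: 91.7
```

Call:
jog_arm(
  plan=[0, -2.04, 1.92, 0, 0, -2.04, 1.92, 0, 0, -2.04, 1.92, 0, 0, -2.04, 1.92, 0, 0, -2.04, 1.92, 0, 0, -2.04, 1.92, 0, 0, -2.04, 1.92, 0, 0, -2.04, 1.92, 0, 0, 0, 0, -0.9, 0, 0, 0, -0.9, 0, 0, 0, -0.85, 0, 0, 0, 0],
)

```text
time_s: 2.1
ee_pos: [416.5, 40.8, 238.6]
ee_rot: [-177.4, 89.9, -179.4]
force: [0.2, -0.1, -0.3]
gripper_width: 91.3
```

```bash
python3 - <<'E'
from h import *
import cv2
rep();go(417,35,60,-2)
im=env.grab_frame("wrist");cv2.imwrite("pics/w1.png",im[:,:,::-1])
E
```

```text
t 2.1 tcp [416.5  40.8 238.6] tz heading -1.9 down [-0.001 -0.    -1.   ] F [ 0.2 -0.1 -0.3] inL [[-200.5  -48.1]] zh_L 4.8 q [  4.   4. 108.   0.  68. -84.] w 91.3
shift cm [17.86 -0.58  0.08] turn units 0.01
```

View pics/w1.png

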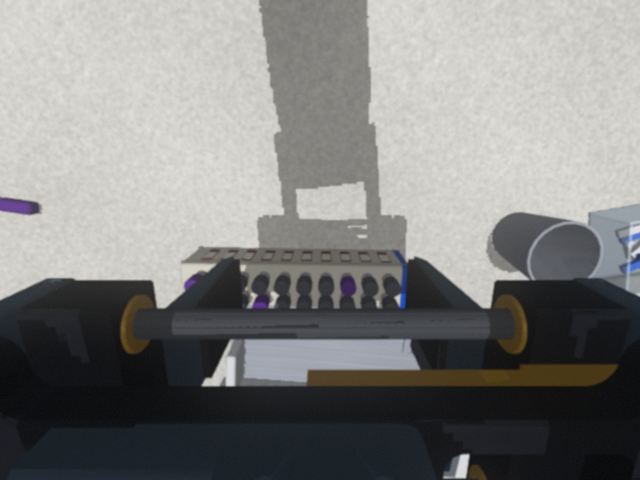

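```bash
python3 - <<'E'
import cv2
im=cv2.imread("pics/w1.png");c=cv2.resize(im[230:330,170:430],None,fx=3,fy=3,interpolation=cv2.INTER_CUBIC);cv2.imwrite("pics/w1c.png",c)
E
```

```text
(no output)
```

View pics/w1c.png

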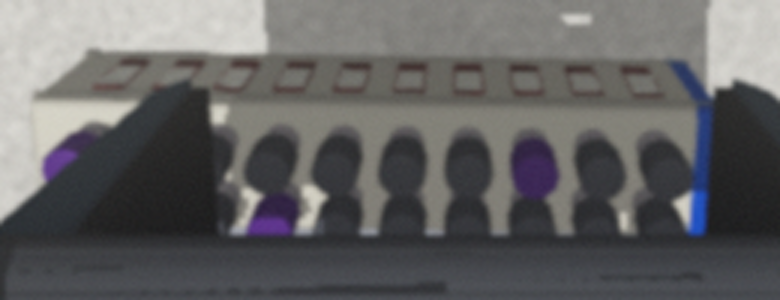

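```bash
cat >> h.py <<'E'
def wproj(P,pos,M):
    c=env.calibration('wrist');f=240/np.tan(np.radians(c['vertical_fov']/2));TC=np.array(c['T_tool_cam'])
    Rc=M@TC[:3,:3];o=pos+M@TC[:3,3];q=(P-o)@Rc
    return np.c_[f*q[:,0]/q[:,2]+c['cx'],f*q[:,1]/q[:,2]+c['cy']]
def wfit(L,uv,p0,pos,M):
    r=least_squares(lambda p:(wproj(T(p,L),pos,M)-uv).ravel(),p0)
    return r.x,r.fun.reshape(-1,2).round(1)
E
python3 - <<'E'
from h import *
s,p,M,zh=tool()
uv=np.array([[35,96],[710,102],[88,52],[668,60]])/3+[169.6,229.6]
q,e=wfit([[-24,-120,62],[-24,120,62],[-24,-120,0],[-24,120,0]],uv,[480,8,-2],p,M);print(q.round(1),e.tolist())
E
```

```text
[481.9   6.7  -2.7] [[-5.3, 1.5], [2.8, 1.9], [-1.0, -1.0], [4.0, -1.6]]
```

```bash
python3 - <<'E'
from h import *
cr=lambda a:np.array(a)/3.4+[154.5,124.5]
L=np.array([[-30,149.5,45],[-30,137.5,45],[-30,-137.5,45],[-30,-149.5,45],[30,165,58],[30,-165,58]])
uv=cr([[203,272],[217,272],[651,331],[672,333],[190,172],[706,237]])
ur=cr([[333,430],[329,507],[717,528],[722,448]])
f,cx,cy,o,M=cam('top')
def pr(P,s,k):
    q=(P-o)@M;a=q[:,:2]/q[:,2:];r2=(a**2).sum(1)[:,None];a=a*(1+k*r2)*s*f
    return a+[cx,cy]
for mode in ('none','s','k'):
    def fun(v):
        s=v[6] if mode=='s' else 1;k=v[6] if mode=='k' else 0
        return np.r_[(pr(T(v[:3],L),s,k)-uv).ravel(),(pr(T(v[3:6],RC),s,k)-ur).ravel()]
    r=least_squares(fun,[621,65,-6.7,482,8,-2,1 if mode=='s' else 0],x_scale=[10,10,1,10,10,1,.01])
    print(mode,r.x.round(3),r.cost.round(2),inframe(r.x[:3],r.x[None,3:6]).round(1),r.fun.reshape(-1,2).round(1).tolist())
import cv2
im=env.grab_frame('top').astype(float);cv2.imwrite('pics/top1.png',im[:,:,::-1])
E
python3 - <<'E'
import cv2
im=cv2.imread('pics/top0.png');c=cv2.resize(im[0:75],None,fx=1.25,fy=5);c=cv2.convertScaleAbs(c,alpha=1.5);cv2.imwrite('pics/wall.png',c)
E
```

```text
none [622.499  63.374  -7.065 482.959   9.388  -2.368   0.   ] 9.37 [[-131.8  -70.7]] [[-1.5, -0.2], [-0.0, 0.5], [1.0, -0.0], [0.5, 0.1], [-1.9, -0.7], [1.8, 0.3], [-1.1, -0.4], [-1.5, 0.2], [1.6, 0.0], [1.0, 0.1]]
s [623.846  64.72   -7.053 481.976   9.726  -2.365   0.982] 1.91 [[-134.  -72.]] [[-0.2, -0.2], [1.2, 0.5], [-0.1, -0.3], [-0.7, -0.2], [-0.5, -0.2], [0.4, 0.4], [-0.1, -0.2], [-0.5, 0.1], [0.6, -0.2], [-0.0, 0.3]]
k [ 6.23706e+02  6.57120e+01 -7.26900e+00  4.82550e+02  9.72200e+00
 -2.32700e+00 -3.33000e-01] 2.8 [[-132.9  -73.4]] [[-0.3, -0.3], [0.8, 0.3], [-0.2, -0.3], [-0.8, -0.2], [0.1, 0.2], [0.4, 0.3], [-0.8, -0.3], [-1.0, 0.2], [1.1, -0.1], [0.6, 0.2]][ WARN:0@1.147] global loadsave.cpp:1063 imwrite_ Unsupported depth image for selected encoder is fallbacked to CV_8U.
```

View pics/wall.png

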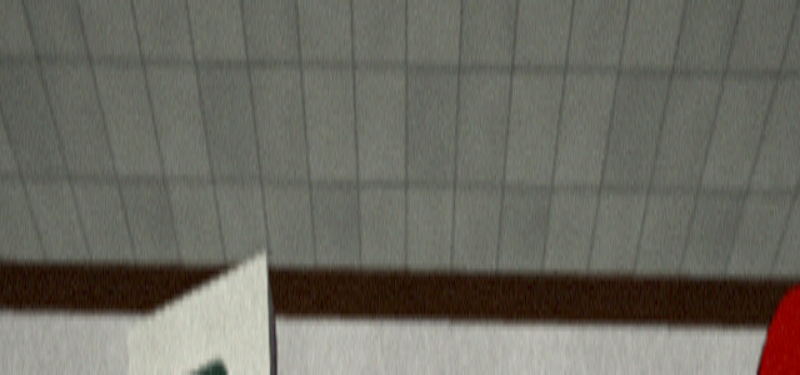

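View pics/top1.png

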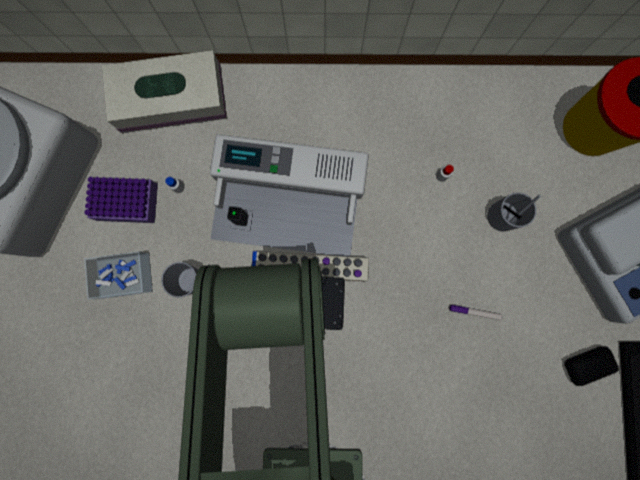

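Call:
jog_arm(
  plan=[1.6, 0, 0, 0, 1.6, 0, 0, 0, 1.6, 0, 0, 0, 1.6, 0, 0, 0, 1.6, 0, 0, 0, 1.6, 0, 0, 0, 1.6, 0, 0, 0, 1.6, 0, 0, 0, 1.6, 0, 0, 0, 1.6, 0, 0, 0, 1.6, 0, 0, 0, 1.6, 0, 0, -0.05],
)

```text
time_s: 3.2
ee_pos: [416.8, 41.4, 46.3]
ee_rot: [19.8, 90.0, 18.0]
force: [-0.1, 0.8, -0.5]
gripper_width: 91.2
```

Call:
jog_arm(
  plan=[0, 0, 0.5, 0, 0, 0, 0.5, 0, 0, 0, 0.4, 0, 0, 0, 0.3, 0, 0, 0, 0.3, 0, 0, 0, 0.3, 0],
)

```text
time_s: 3.7
ee_pos: [440.3, 40.5, 47.6]
ee_rot: [13.6, 89.9, 11.9]
force: [-1.5, -0.2, 0.9]
gripper_width: 91.0
```

```bash
sed -i 's/^LD=.*/LD=np.array([622.5,65.3,-6.8])/' h.py; python3 - <<'E'
from h import *
rep()
# constant screw plan for tool fixed at rack (-40,30)
n=18
a=np.array([-133,-72,4.6]);b=np.array([-61,-80,-20])
A=T(a,[[-40,30,0]])[0];B=T(b,[[-40,30,0]])[0];print(A,B)
def end(v):
    x,y,h=A[0],A[1],a[2]
    for i in range(n):
        c,s=np.cos(np.radians(h)),np.sin(np.radians(h));x+=c*v[0]-s*v[1];y+=s*v[0]+c*v[1];h+=(b[2]-a[2])/n
    return [x-B[0],y-B[1]]
r=least_squares(end,[5,0]).x;print('per row tz,ty mm',r,'turn',(a[2]-b[2])/n/6)
E
```

```text
t 3.7 tcp [440.3  40.5  47.6] tz heading -1.7 down [ 0.001  0.    -1.   ] F [-1.5 -0.2  0.9] inL [[-178.   -46.2]] zh_L 5.1 q [  4.  20. 121.   0.  39. -85.] w 91.0
[-175.27712287  -45.30459062    0.        ] [-88.32710053 -38.12841564   0.        ]
per row tz,ty mm [4.78221236 0.99337108] turn 0.22777777777777777
```

Call:
jog_arm(
  plan=[0, 0, 0.3, 0, 0, 0.1, 0.48, 0.23, 0, 0.1, 0.48, 0.23, 0, 0.1, 0.48, 0.23, 0, 0.1, 0.48, 0.23, 0, 0.1, 0.48, 0.23, 0, 0.1, 0.48, 0.23, 0, 0.1, 0.48, 0.23, 0, 0.1, 0.48, 0.23, 0, 0.1, 0.48, 0.23, 0, 0.1, 0.48, 0.23],
)

```text
time_s: 4.62
ee_pos: [492.1, 43.8, 46.9]
ee_rot: [93.1, 90.0, 77.5]
force: [-1.9, 0.4, -0.7]
gripper_width: 91.3
```

```bash
python3 - <<'E'
from h import *
import cv2
rep()
for n in('wrist','scene','top'): cv2.imwrite(f'pics/{n}2.png',env.grab_frame(n)[:,:,::-1])
a=cv2.imread('pics/scene2.png')[150:330,230:470];b=cv2.imread('pics/top2.png')[125:305,150:390]
cv2.imwrite('pics/s2.png',cv2.convertScaleAbs(cv2.resize(np.vstack([a])[:, :],None,fx=3.2,fy=3.2,interpolation=cv2.INTER_CUBIC),alpha=1.3))
cv2.imwrite('pics/t2.png',cv2.convertScaleAbs(cv2.resize(b,None,fx=3.2,fy=3.2,interpolation=cv2.INTER_CUBIC),alpha=1.3))
E
```

```text
t 4.62 tcp [492.1  43.8  46.9] tz heading -15.6 down [ 0.  0. -1.] F [-1.9  0.4 -0.7] inL [[-127.   -36.8]] zh_L -8.8 q [  4.  23. 115.   0.  42. -71.] w 91.3
```

View pics/s2.png

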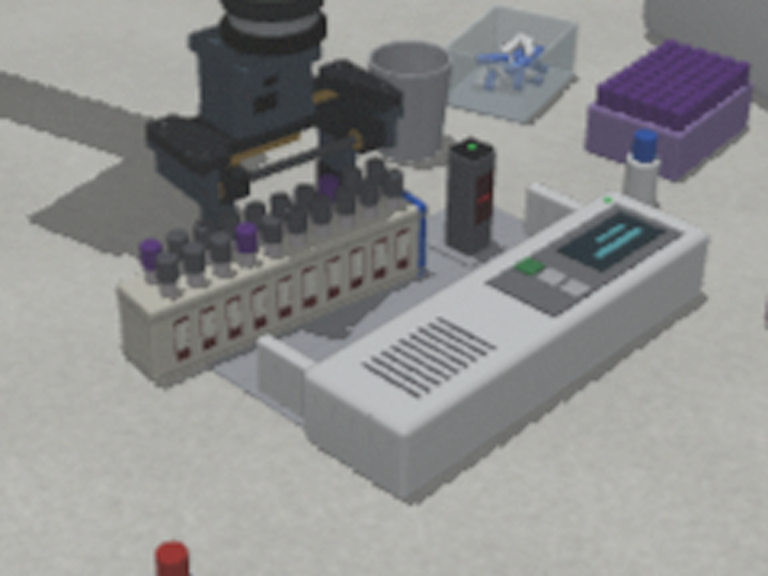

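View pics/t2.png

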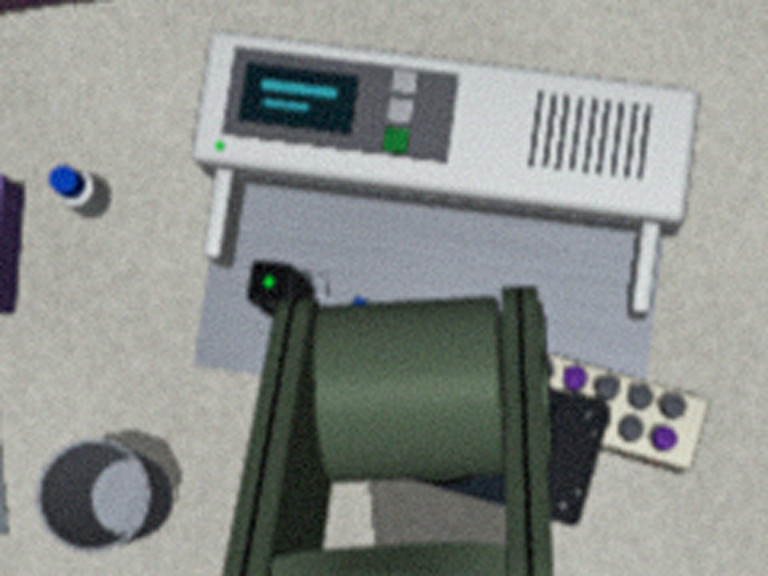

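The fingers are turning the rack flush as planned: the blue end is swinging in, right of the post, and nothing else is touched. I'll continue.

Call:
jog_arm(
  plan=[0, 0.1, 0.48, 0.23, 0, 0.1, 0.48, 0.23, 0, 0.1, 0.48, 0.23, 0, 0.1, 0.48, 0.23, 0, 0.1, 0.48, 0.23, 0, 0.1, 0.48, 0.23, 0, 0.1, 0.48, 0.23, 0, 0.1, 0.4, 0.23],
)

```text
time_s: 5.43
ee_pos: [530.2, 38.2, 46.9]
ee_rot: [38.3, 90.0, 11.7]
force: [-1.8, 0.9, 1.8]
gripper_width: 91.2
```

```bash
python3 - <<'E'
from h import *
rep()
s,p,M,zh=tool();print('rack est L',inframe(LD,T([p[0],p[1],zh],[[40,-30,0]])),zh-LD[2])
E
```

```text
t 5.43 tcp [530.2  38.2  46.9] tz heading -26.6 down [ 0.  0. -1.] F [-1.8  0.9  1.8] inL [[-88.4 -37.9]] zh_L -19.8 q [  3.  26. 110.   0.  44. -60.] w 91.2
rack est L [[-60.95392754 -79.66782175]] -19.843596400534278
```

Call:
jog_arm(
  plan=[0, 0, -1, 0, 0, 0, -2, 0, -1, 0, -1, 0, -3, 0, 0, 0, -3, 0, 0, 0, -3, 0, 0, 0, -2, -2, 0, 0, 0, -3, 0.5, 0, 0, -3, 1.5, 0, 0, -3, 2, 0, 0, -3, 2, 0, 0, -3, 2, 0],
  claw=9.1,
)

```text
time_s: 6.43
ee_pos: [489.2, -133.1, 168.2]
ee_rot: [7.1, 89.9, -19.3]
force: [0.3, -0.5, 0.8]
gripper_width: 91.1
```

Call:
jog_arm(
  plan=[0, -1.3, 0, 0, 0, 0, 0, 0, 0, 0, 0, 0, 0, 0, 0, 0, 0, 0, 0, 0, 0, 0, 0, 0],
  claw=0,
  newtons=20,
)

```text
time_s: 6.93
ee_pos: [483.8, -142.3, 167.1]
ee_rot: [44.0, 90.0, 17.6]
force: [1.3, 0.7, 0.1]
gripper_width: 54.1
```

```bash
cat >> h.py <<'E'
import cv2
def shot(tag,box=(145,125,385,305),k=3.2):
    im=env.grab_frame('top');cv2.imwrite(f'pics/top{tag}.png',im[:,:,::-1])
    x0,y0,x1,y1=box
    c=cv2.convertScaleAbs(cv2.resize(np.ascontiguousarray(im[y0:y1,x0:x1,::-1]),None,fx=k,fy=k,interpolation=cv2.INTER_CUBIC),alpha=1.5)
    cv2.imwrite(f'pics/t{tag}.png',c)
def crt(a,box=(145,125),k=3.2): return np.array(a)/k+[box[0]-.35,box[1]-.35]
E
python3 - <<'E'
from h import *
rep();shot(3)
E
```

```text
t 6.93 tcp [ 483.8 -142.3  167.1] tz heading -26.4 down [ 0.  0. -1.] F [1.3 0.7 0.1] inL [[-113.2 -222.5]] zh_L -19.6 q [-18.  15. 105.   0.  60. -81.] w 54.1
```

View pics/t3.png

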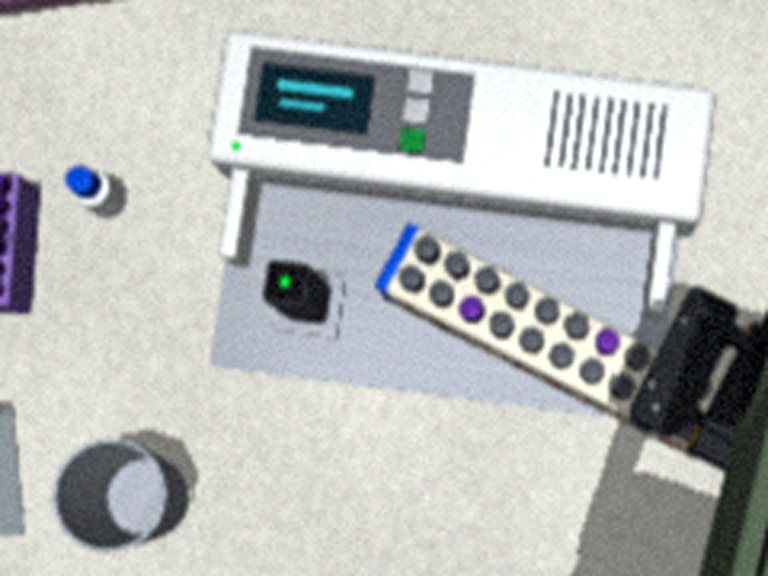

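```bash
python3 - <<'E'
from h import *
P=ray(crt([[411,225],[379,290]]),62);print(inframe(LD,P).round(1))
th=np.radians(20);lead=inframe(LD,P).mean(0);print('lead',lead,'centre',lead-120*np.array([np.sin(th),np.cos(th)]))
t=ray(crt([[427,249],[607,342],[412,279],[622,386]]),91);d=inframe(LD,t);print(d.round(1),np.degrees(np.arctan2(d[1,0]-d[0,0],d[1,1]-d[0,1])),np.degrees(np.arctan2(d[3,0]-d[2,0],d[3,1]-d[2,1])))
# post base in image
pp=T(LD,[[-62,78.5,0],[-34,78.5,0],[-34,78.5,90],[-62,78.5,90]]);print(((proj(pp)-[145,125]+.35)*3.2).round())
E
```

```text
[[  3.6  21.1]
 [-41.5  35.8]]
lead [-18.92820256  28.42532863] centre [-59.97061976 -84.33778587]
[[ -16.     5. ]
 [ -60.3 -114.8]
 [ -36.2   11.8]
 [ -86.5 -127.5]] -159.73655904500464 -160.1351117271326
[[325. 326.]
 [331. 286.]
 [308. 263.]
 [301. 306.]]
```

Call:
jog_arm(
  plan=[0, -0.5, 0.1, 0, 0, 0, 0, 0, 0, 0, 0, 0, 0, 0, 0, 0, 1, 0, 0, 0, 1, 0, 0, 0, 2, 0, 0, 0, 2, 0, 0, 0, 2, 0, 0, 0, 2, 0, 0, 0, 2, 0, 0, 0, 0, 0, 0, 0],
)

```text
time_s: 7.98
ee_pos: [479.1, -147.2, 42.7]
ee_rot: [-172.7, 89.5, 160.8]
force: [0.1, 0.5, -0.0]
gripper_width: 0.3
```

```bash
python3 - <<'E'
from h import *
rep();shot(4)
cv2.imwrite('pics/w4.png',env.grab_frame('wrist')[:,:,::-1])
E
```

```text
t 7.98 tcp [ 479.1 -147.2   42.7] tz heading -26.5 down [-0.009  0.003 -1.   ] F [ 0.1  0.5 -0. ] inL [[-117.3 -228. ]] zh_L -19.7 q [-18.  24. 114.   0.  43. -82.] w 0.3
```

View pics/w4.png

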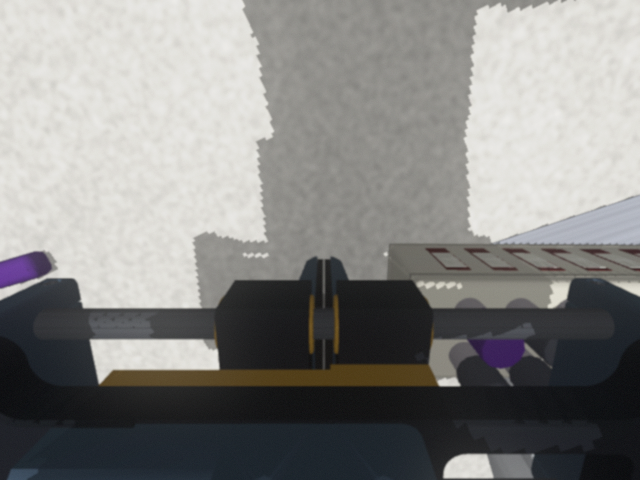

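Call:
jog_arm(
  plan=[-0.5, 0.3, 0, 0, 0, 0.4, 0, 0, 0, 0.4, 0, 0, 0, 0.4, 0, 0, 0, 0.4, 0, 0, 0, 0.4, 0, 0, 0, 0.4, 0, 0],
)

```text
time_s: 8.67
ee_pos: [494.5, -123.8, 52.1]
ee_rot: [-40.3, 90.0, -66.8]
force: [-1.9, -2.6, 2.1]
gripper_width: 0.3
```

```bash
python3 - <<'E'
from h import *
rep();shot(5)
E
```

```text
t 8.67 tcp [ 494.5 -123.8   52.1] tz heading -26.5 down [ 0. -0. -1.] F [-1.9 -2.6  2.1] inL [[-104.7 -202.9]] zh_L -19.7 q [-15.  24. 112.  -0.  44. -79.] w 0.3
```

View pics/t5.png

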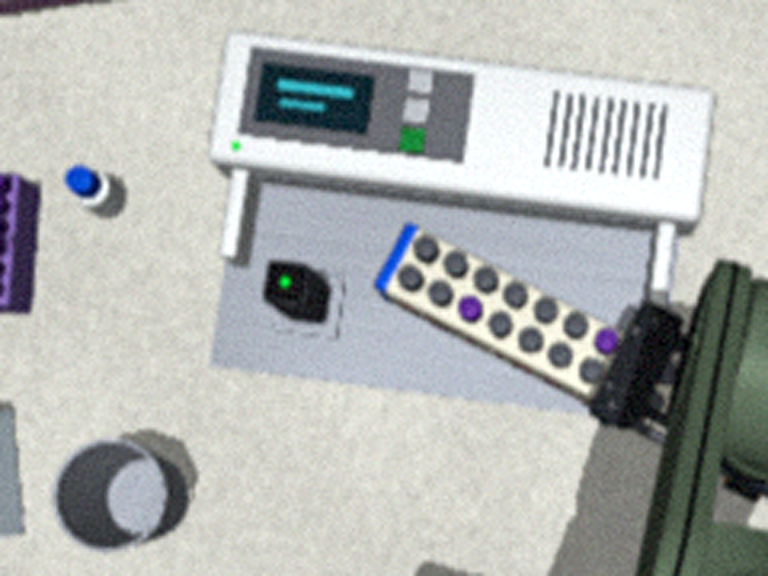

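Call:
jog_arm(
  plan=[0.3, 0.4, 0, 0, 0, 0.5, 0, 0, 0, 0.5, 0, 0, 0, 0.5, 0, 0, 0, 0.5, 0, 0, 0, 0.5, 0, 0, 0, 0.5, 0, 0, 0, 0.4, 0, 0, 0, 0.3, 0, 0],
)

```text
time_s: 9.47
ee_pos: [512.8, -86.8, 48.8]
ee_rot: [157.2, 90.0, 130.7]
force: [-0.7, -1.7, -0.3]
gripper_width: 0.3
```

```bash
python3 - <<'E'
from h import *
rep();shot(6)
E
```

```text
t 9.47 tcp [512.8 -86.8  48.8] tz heading -26.5 down [-0.  0. -1.] F [-0.7 -1.7 -0.3] inL [[ -90.9 -164. ]] zh_L -19.7 q [-11.  25. 111.   0.  44. -74.] w 0.3
```

View pics/t6.png

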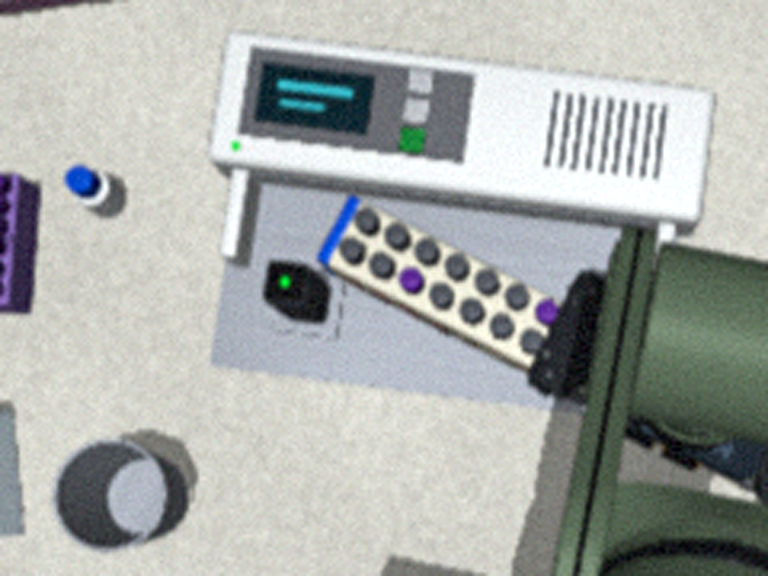

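Call:
jog_arm(
  plan=[0, 0.4, 0, 0, 0, 0.5, 0, 0, 0, 0.5, 0, 0, 0, 0.5, 0, 0, 0, 0.5, 0, 0, 0, 0.4, 0, 0, 0, 0.2, 0, 0, 0, 0, 0, 0],
)

```text
time_s: 10.18
ee_pos: [526.5, -59.9, 49.0]
ee_rot: [65.2, 90.0, 38.7]
force: [-0.7, 0.9, -0.5]
gripper_width: 0.5
```

```bash
python3 - <<'E'
from h import *
rep();shot(7)
cv2.imwrite('pics/scene7.png',cv2.convertScaleAbs(cv2.resize(np.ascontiguousarray(env.grab_frame('scene')[150:330,240:470,::-1]),None,fx=3.3,fy=3.3,interpolation=cv2.INTER_CUBIC),alpha=1.4))
E
```

```text
t 10.18 tcp [526.5 -59.9  49. ] tz heading -26.5 down [ 0.001  0.    -1.   ] F [-0.7  0.9 -0.5] inL [[ -80.5 -135.7]] zh_L -19.7 q [ -8.  26. 110.   0.  45. -71.] w 0.5
```

View pics/t7.png

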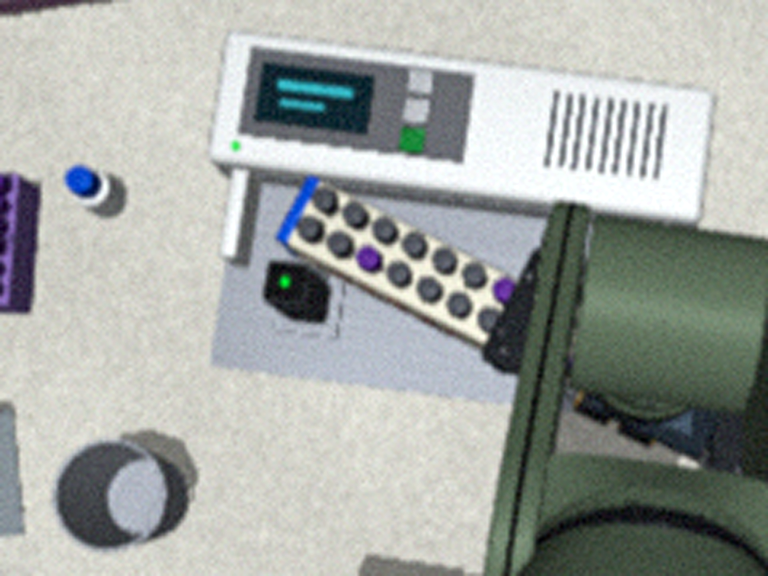

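View pics/scene7.png

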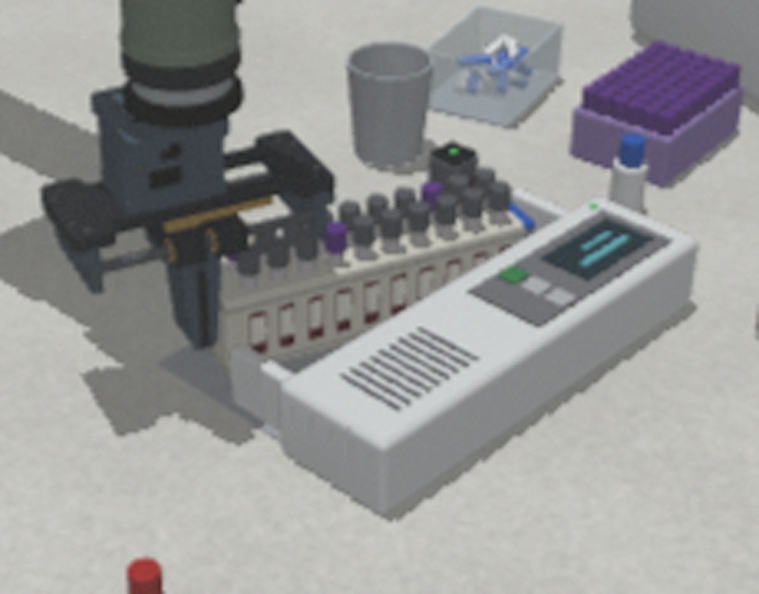

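Top and scene views show the blue end now in the gap between post and fence, about 4 mm short of the fence and about 5 mm clear of the post. Next I swing the tail a few degrees. After that comes another axial push so the tail will clear the right cheek.

Call:
jog_arm(
  plan=[0, -1.5, 0, 0, 0, 0, -2.5, 0, 0, 0, -2.5, 0, 0, 3, 0, 0, 0, 3, 0, 0, 0, 3, 0, 0, 0, 0, 0.4, 0, 0, 0, 0.4, 0, 0, 0, 0.3, 0, 0, 0, 0, 0],
)

```text
time_s: 11.12
ee_pos: [524.5, 23.1, 48.8]
ee_rot: [-167.9, 90.0, 165.6]
force: [-0.3, 0.6, 0.5]
gripper_width: 0.6
```

```bash
python3 - <<'E'
from h import *
rep();shot(8)
E
```

```text
t 11.12 tcp [524.5  23.1  48.8] tz heading -26.6 down [-0.001  0.    -1.   ] F [-0.3  0.6  0.5] inL [[-92.3 -53.5]] zh_L -19.8 q [  1.  25. 111.   0.  44. -62.] w 0.6
```

View pics/t8.png

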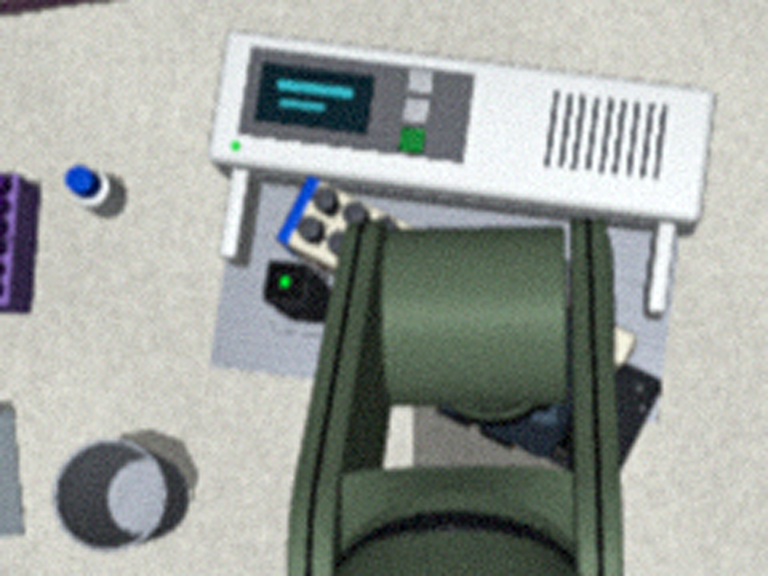

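Call:
jog_arm(
  plan=[0, 0, 0.25, -0.1, 0, 0, 0.25, -0.15, 0, 0, 0.25, -0.15, 0, 0, 0.15, -0.1, 0, 0, 0, 0],
)

```text
time_s: 11.58
ee_pos: [533.0, 19.7, 48.8]
ee_rot: [-7.3, 90.0, -30.8]
force: [-1.0, -1.0, 0.4]
gripper_width: 0.5
```

Call:
jog_arm(
  plan=[0, 0, -1, 0, 0, -2, -0.8, 0, 0, -3, 0, 0, 0, -3.2, 0, 0, 0, -1.4, 2, 0, 0, 0, 2.3, 0, 0, 0, 0.6, 0, 0, 0, 0, 0],
)

```text
time_s: 12.25
ee_pos: [524.5, -80.7, 49.3]
ee_rot: [18.8, 89.8, -4.8]
force: [0.3, -0.0, 0.0]
gripper_width: 0.0
```

```bash
python3 - <<'E'
from h import *
rep();shot(9)
E
```

```text
t 12.25 tcp [524.5 -80.7  49.3] tz heading -23.6 down [ 0.003 -0.    -1.   ] F [ 0.3 -0.   0. ] inL [[ -80.  -156.6]] zh_L -16.8 q [-10.  25. 110.   0.  44. -76.] w 0.0
```

View pics/t9.png

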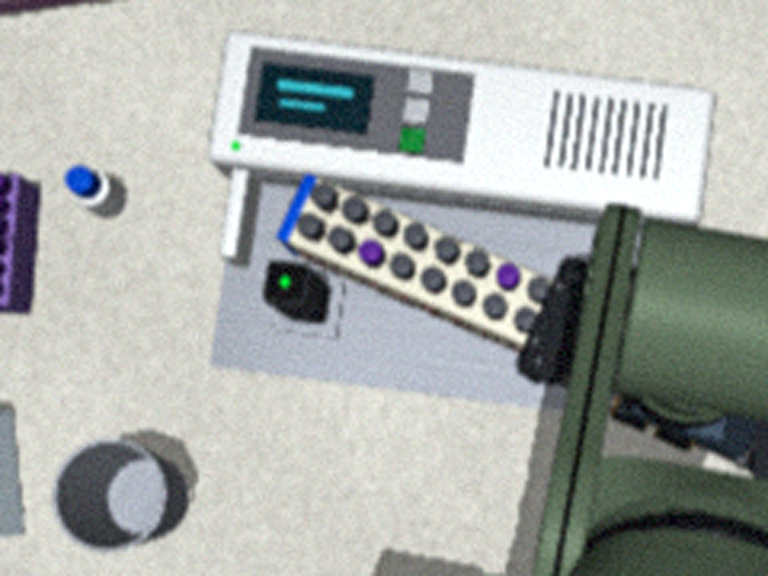

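Call:
jog_arm(
  plan=[0, 0.3, 0.5, -0.13, 0, 0.5, 0.5, 0, 0, 0.5, 0, 0, 0, 0.4, 0, 0, 0, 0.4, 0, 0, 0, 0.4, 0, 0, 0, 0.4, 0, 0, 0, 0, 0, 0],
)

```text
time_s: 12.97
ee_pos: [543.3, -56.7, 48.9]
ee_rot: [134.0, 90.0, 111.3]
force: [0.1, -1.1, 0.2]
gripper_width: 0.5
```

```bash
python3 - <<'E'
from h import *
rep();shot(10)
E
```

```text
t 12.97 tcp [543.3 -56.7  48.9] tz heading -22.7 down [-0.  0. -1.] F [ 0.1 -1.1  0.2] inL [[ -64.2 -130.6]] zh_L -15.9 q [ -7.  27. 108.   0.  46. -75.] w 0.5
```

View pics/t10.png

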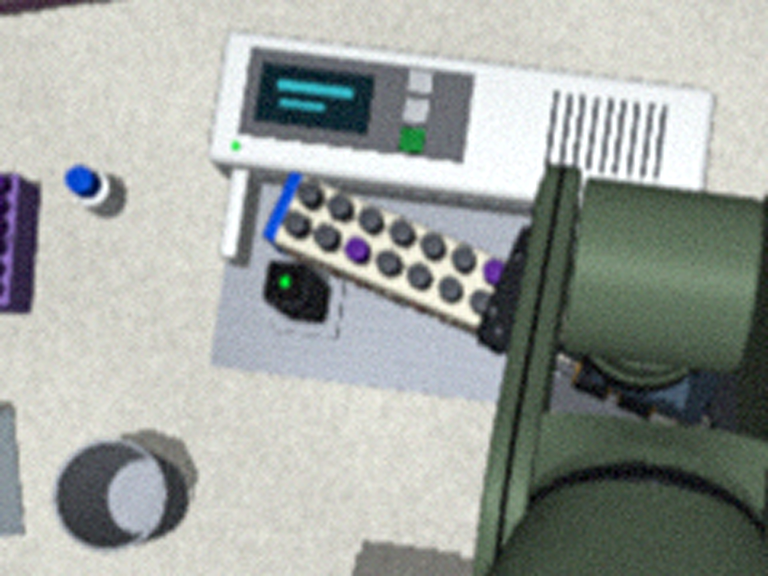

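Call:
jog_arm(
  plan=[0, 0.3, 0, -0.05, 0, 0.3, 0.05, -0.1, 0, 0.3, 0.05, -0.1, 0, 0.2, 0, 0, 0, 0, 0, 0],
)

```text
time_s: 13.43
ee_pos: [548.7, -47.3, 48.9]
ee_rot: [67.2, 90.0, 46.0]
force: [0.7, -1.9, -0.8]
gripper_width: 0.3
```

```bash
python3 - <<'E'
from h import *
rep();shot(11)
E
```

```text
t 13.43 tcp [548.7 -47.3  48.9] tz heading -21.2 down [ 0.  0. -1.] F [ 0.7 -1.9 -0.8] inL [[ -59.9 -120.5]] zh_L -14.4 q [ -6.  27. 107.   0.  46. -75.] w 0.3
```

View pics/t11.png

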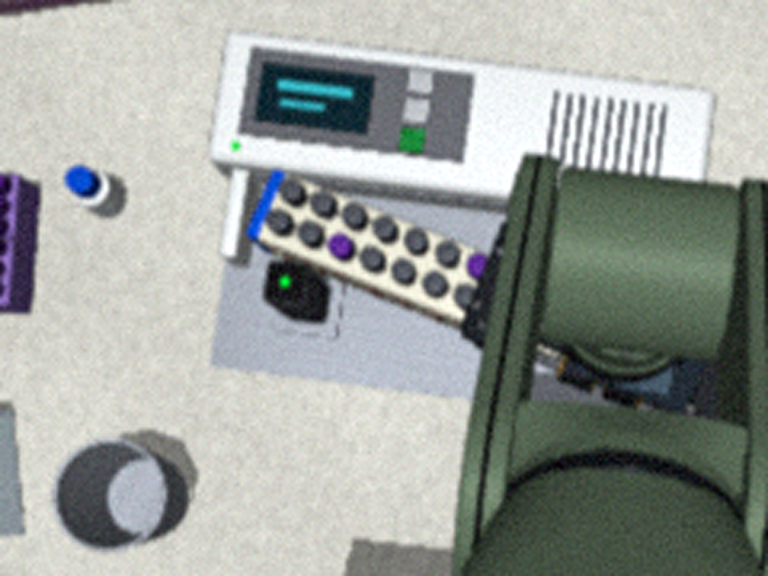

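Call:
jog_arm(
  plan=[0, -1.5, 0, 0, 0, 0, -2.5, 0, 0, 0, -2.5, 0, 0, 3.5, 0, 0, 0, 3.5, 0, 0, 0, 3.5, 0, 0, 0, 0.3, 0.5, 0, 0, 0, 0.4, 0, 0, 0, 0.4, -0.2, 0, 0, 0.4, -0.24, 0, 0, 0.4, -0.24, 0, 0, 0.3, -0.2],
)

```text
time_s: 14.48
ee_pos: [556.6, 47.2, 48.5]
ee_rot: [-157.5, 89.8, -173.4]
force: [-2.6, -0.3, 0.7]
gripper_width: 0.3
```

```bash
python3 - <<'E'
from h import *
rep();shot(12)
E
```

```text
t 14.48 tcp [556.6  47.2  48.5] tz heading -15.9 down [-0.003 -0.    -1.   ] F [-2.6 -0.3  0.7] inL [[-63.2 -25.8]] zh_L -9.1 q [  4.  28. 106.  -0.  47. -70.] w 0.3
```

View pics/t12.png

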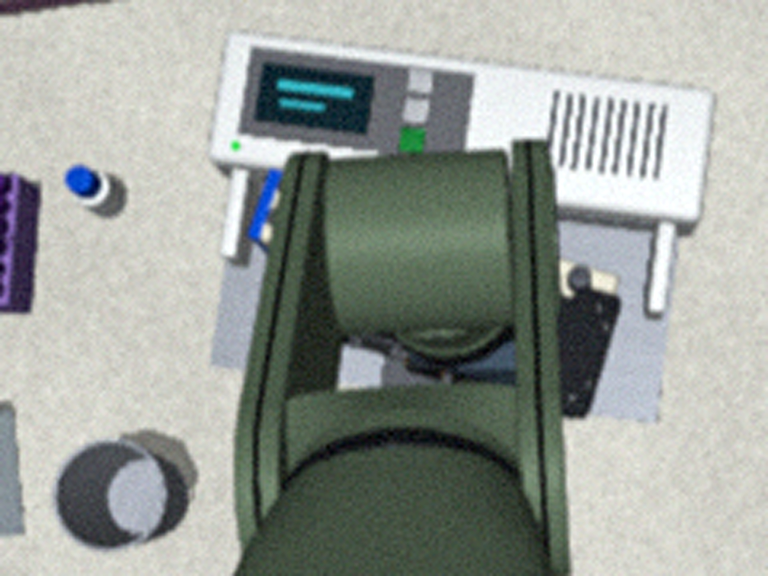

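Call:
jog_arm(
  plan=[0, 0, 0.4, -0.24, 0, 0, 0.4, -0.24, 0, 0, 0.4, -0.24, 0, 0, 0.4, -0.24, 0, 0, 0.4, -0.2, 0, 0, 0.3, -0.15, 0, 0, 0, 0],
)

```text
time_s: 15.12
ee_pos: [581.0, 43.3, 48.8]
ee_rot: [12.8, 90.0, 4.7]
force: [-0.1, -0.3, -0.5]
gripper_width: 0.3
```

```bash
python3 - <<'E'
from h import *
rep();shot(13)
cv2.imwrite('pics/scene13.png',cv2.convertScaleAbs(cv2.resize(np.ascontiguousarray(env.grab_frame('scene')[150:330,240:470,::-1]),None,fx=3.3,fy=3.3,interpolation=cv2.INTER_CUBIC),alpha=1.4))
E
```

```text
t 15.12 tcp [581.   43.3  48.8] tz heading -8.1 down [ 0.001  0.    -1.   ] F [-0.1 -0.3 -0.5] inL [[-38.6 -26.8]] zh_L -1.3 q [  3.  29. 103.   0.  48. -79.] w 0.3
```

View pics/t13.png

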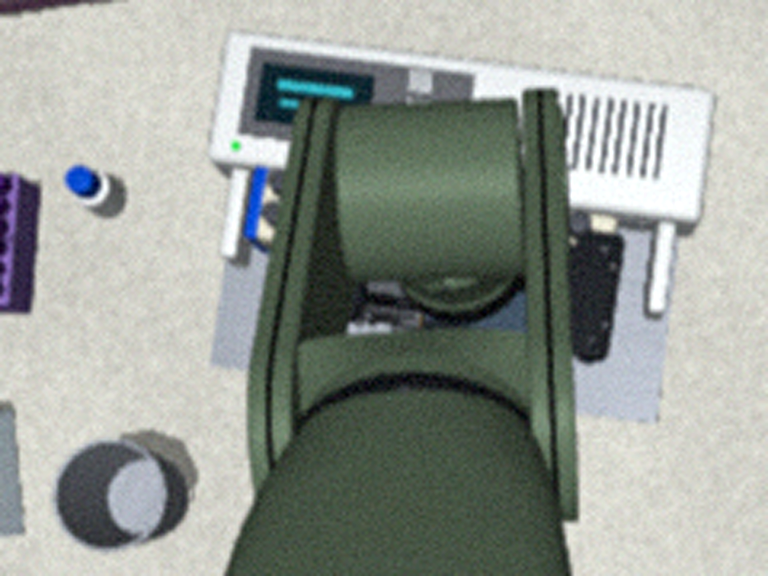

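View pics/scene13.png

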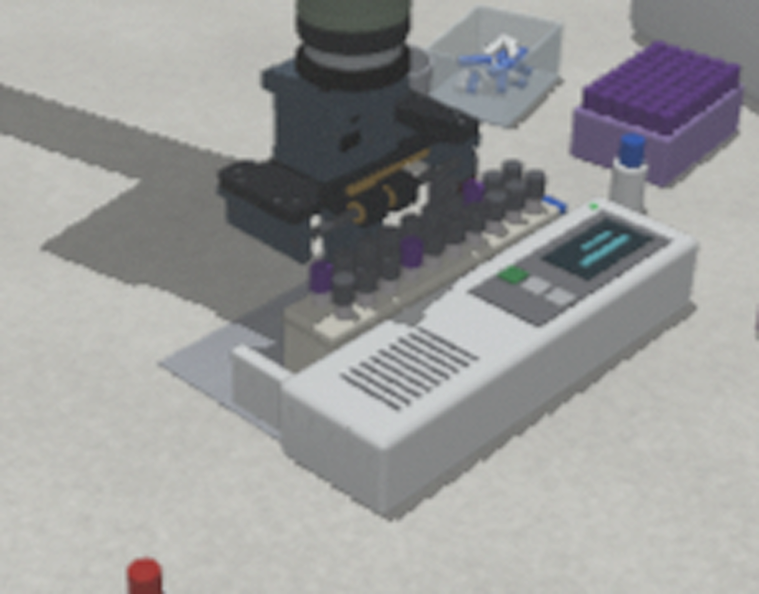

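Call:
jog_arm(
  plan=[0, 0, 0.2, -0.1, 0, 0, 0.2, -0.1, 0, 0, 0.1, 0, 0, 0, 0, 0],
)

```text
time_s: 15.55
ee_pos: [583.3, 43.3, 48.8]
ee_rot: [-173.8, 89.7, 179.4]
force: [-6.6, -1.2, 4.2]
gripper_width: 0.7
```

Call:
jog_arm(
  plan=[0, 0, 0.1, 0, 0, 0, 0.1, 0, 0, 0, 0, 0],
)

```text
time_s: 15.8
ee_pos: [583.3, 43.3, 48.9]
ee_rot: [-175.1, 89.5, 178.0]
force: [-11.6, 0.7, 7.0]
gripper_width: 0.5
```

```bash
python3 - <<'E'
from h import *
rep()
E
```

```text
t 15.8 tcp [583.3  43.3  48.9] tz heading -6.9 down [-0.009  0.    -1.   ] F [-11.6   0.7   7. ] inL [[-36.3 -26.5]] zh_L -0.1 q [  3.  30. 102.   0.  49. -80.] w 0.5
```

Call:
jog_arm(
  plan=[0, 0, -1, 0, 0, 0, -0.8, 0, 0, 2.5, 0, 0, 0, 2.5, 0, 0, 0, 1.5, 0, 0, 0, 0, 0.5, 0, 0, 0, 0.5, 0, 0, 0, 0.3, 0, 0, 0, 0.2, 0, 0, 0, 0, 0],
)

```text
time_s: 16.63
ee_pos: [591.0, 107.3, 48.6]
ee_rot: [179.4, 89.8, 172.4]
force: [-3.4, 2.4, 2.0]
gripper_width: 0.2
```

```bash
python3 - <<'E'
from h import *
rep()
E
```

```text
t 16.63 tcp [591.  107.3  48.6] tz heading -7.0 down [-0.004  0.    -1.   ] F [-3.4  2.4  2. ] inL [[-36.3  38. ]] zh_L -0.2 q [  9.  31. 100.   0.  50. -74.] w 0.2
```

Call:
jog_arm(
  plan=[0, 0, 0.15, 0, 0, 0, 0.15, 0, 0, 0, 0.1, 0, 0, 0, 0, 0],
)

```text
time_s: 16.97
ee_pos: [591.0, 107.2, 48.7]
ee_rot: [-176.6, 89.3, 176.5]
force: [-12.8, 4.8, 9.2]
gripper_width: 0.4
```

Call:
jog_arm(
  plan=[0, 0, -1, 0, 0, -1, -1, 0, 0, -2, -2, 0, 0, 0, -3, 0, 0, 0, -3, 0, -2, 0, -3, 0, -3, 0, -3, 0, -3, 0, -3, 0, -3, 0, -2, 0, -3, 0, 0, 0, -3, 0, 0, 0, 0, 0, 0, 0],
)

```text
time_s: 17.97
ee_pos: [388.4, 102.8, 223.5]
ee_rot: [17.7, 89.2, 10.8]
force: [1.9, 0.9, -0.4]
gripper_width: 0.1
```

```bash
python3 - <<'E'
from h import *
rep();shot(14)
cv2.imwrite('pics/scene14.png',cv2.convertScaleAbs(cv2.resize(np.ascontiguousarray(env.grab_frame('scene')[150:330,240:470,::-1]),None,fx=3.3,fy=3.3,interpolation=cv2.INTER_CUBIC),alpha=1.4))
E
```

```text
t 17.97 tcp [388.4 102.8 223.5] tz heading -6.9 down [ 0.014  0.003 -1.   ] F [ 1.9  0.9 -0.4] inL [[-236.8    9.5]] zh_L -0.1 q [ 13.   3. 112.  -0.  64. -70.] w 0.1
```

View pics/t14.png

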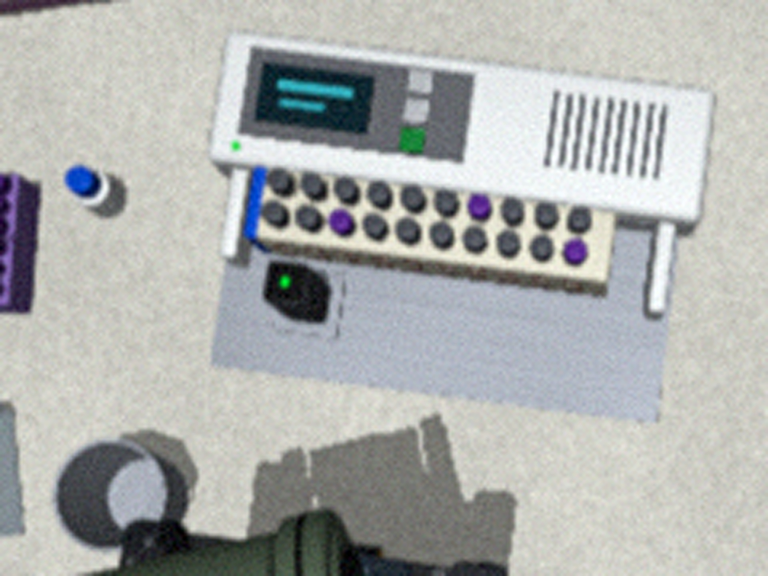

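View pics/scene14.png

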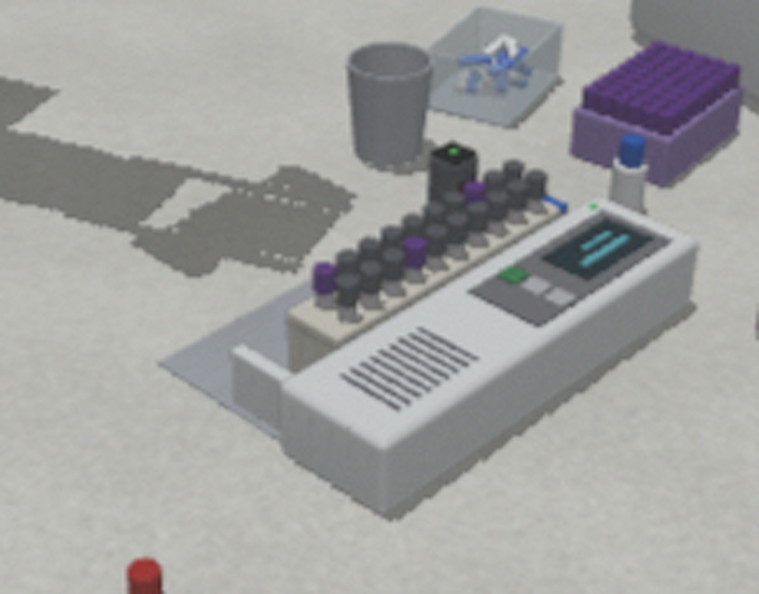

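```bash
python3 - <<'E'
from h import *
im=cv2.imread('pics/top14.png');c=cv2.resize(im[160:225,210:350],None,fx=5.5,fy=5.5,interpolation=cv2.INTER_CUBIC);cv2.imwrite('pics/c14.png',cv2.convertScaleAbs(c,alpha=1.7))
d=inframe(LD,ray(crt([[280,182],[580,219],[274,213],[575,251]]),91));print(d.round(1))
cv2.imwrite('pics/topfull14.png',im)
E
```

```text
[[ 14.9 103.5]
 [ 15.3 -88.2]
 [ -5.4 104.3]
 [ -5.5 -87.7]]
```

View pics/c14.png

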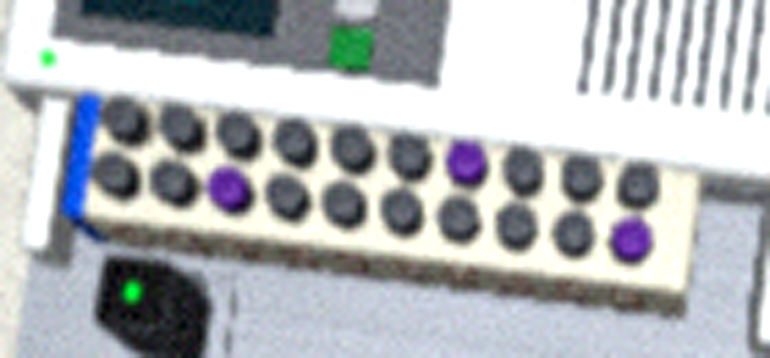

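View pics/top14.png

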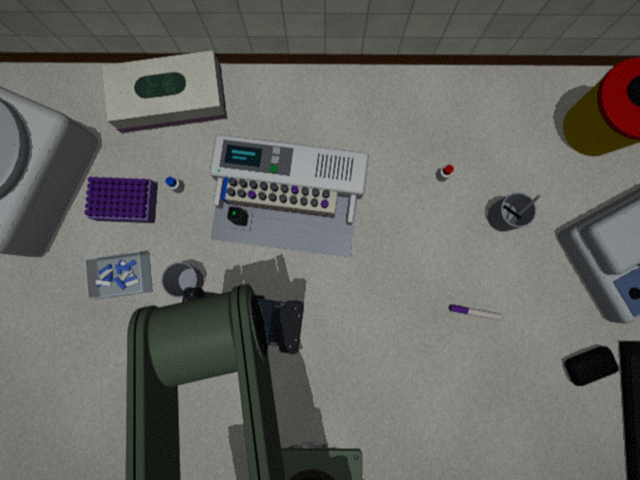

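The close-up shows the rack's back parallel to the fence with no visible gap. The blue end sits behind the post, inside the left cheek, and the other objects are unmoved. The arm is clear.

```bash
python3 - <<'E'
from h import *
rep();print(env.job_done())
E
```

```text
t 18.07 tcp [385.9 102.2 218.9] tz heading -6.9 down [ 0.004  0.001 -1.   ] F [-0.6  0.2  0.2] inL [[-239.3    8.6]] zh_L -0.1 q [ 13.   3. 112.  -0.  64. -70.] w 0.5
the job is handed in; nothing more can be done
None
```

The rack stands home in the bay with its back along the fence, and I handed the job in at 18.1 s with the arm clear.

- **How it went in:** I pushed only with the fingers, on the rack's -x face and its tail end. I turned it about 20°, slid the blue end in behind the reader post, then swung the tail in past the right-hand cheek.
- **Seating:** I pressed the rack home on both sides of its centre. Both pushes stopped at the same depth at about 12–13 N. That is the highest force any move reported; forces are only reported at the end of each move.
- **Last checks:** The top view shows the rack parallel to the fence to about 0.1° with no visible gap. The blue end is inside the left cheek, I never saw the rack touch the post, and the other things on the desk look unmoved.
- **Disagreements:** Model sizes came out about 2% larger than they appeared in the pictures, so camera positions carry about 2–5 mm of error. The rack's depth in the bay reads 5 mm from the picture and about 4 mm from the finger contact, against the nominal 6 mm. I took this as measuring error, because the rack would go no further.

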